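# Lid the trinket boxes and slide their tray into the rack

## Task

Put the round lid on the round wooden box and the square lid on the square one, both boxes staying upright in their tray; then slide the tray, straight and level on the bench, fully home into the slotted rack, with its grip left pointing out towards you. Leave the water bottle, the dark wooden block and the engraving pen where they are.

Things in the scene. Friction and masses are not known exactly. Their poses are not given: they have to be found in the camera images.
- rack: fixed wooden rack, one open bay on the bench. Origin: on the bench, middle of the bay's mouth (facing the robot); x points into the bay, y left, z up. Side panels 14 mm thick, inner faces y = +-94 mm, x 0 to 125. Back stop 18 mm high, face at x = 102. Side rails 5 mm wide over the tray's rim, undersides at z = 28. Flared lead-ins 30 mm high reach x = -28, opening to y = +-107
- rack_canopy (a point): middle of the front edge of the slatted canopy over the bay, on its underside: x = -35, y = 0, z = 140 mm in the rack's frame, same axes. The canopy is 228 mm wide, its brackets at y = +-101 reach down to z = 120, things on it up to z = 180. It overhangs the mouth: a tool on the tray's grip must lean back about 40 degrees (upper end away from the rack) to go under it
- tray: loose plywood tray, 0.3 kg, 100 (x) by 180 mm (y), rim 22 mm high, walls 6, floor 6; a divider along x makes a left and a right compartment, a box in each. Origin: middle of the underside, z up, x towards its rear, which enters the rack first. Fully home it meets the back stop, its front wall flush with the rack's mouth: origin at x = 52, y = 0 mm in the rack's frame
- tray_grip (a point): where to take the tray: on the wooden grip that sticks out of the middle of its front wall, 22 mm wide (y), 42 mm long (x from -92 to -50 mm in the tray's frame), from 2 to 38 mm above the tray's underside. This point is at x = -74, y = 0, z = 26 mm in the tray's frame, with the tray's axes
- box_round: loose round wooden box without its lid, 60 mm in diameter, 40 mm high, wall 5 mm, inside 50 mm wide, 0.12 kg, standing in one compartment of the tray (either one). Origin: middle of the underside, z up
- box_square: loose square wooden box without its lid, 60 x 60 mm, 40 mm high, wall 5 mm, inside 50 x 50 mm, 0.12 kg, standing in the other compartment of the tray. Origin: middle of the underside, axes along its sides, z up
- lid_round: round lid lying knob up on the bench, 0.05 kg. Origin: middle of the underside; z up. From the bottom: plug 44 mm in diameter and 8 mm high that goes into the box, plate 60 mm in diameter from 8 to 14 mm, round knob 20 mm in diameter from 14 to 36 mm. On its box the plate rests on the rim: lid origin 32 mm above the box's origin
- lid_square: square lid lying knob up on the bench, 0.05 kg. Origin: middle of the underside, axes along its sides, z up. From the bottom: plug 44 x 44 mm and 8 mm high, plate 60 x 60 mm from 8 to 14 mm, square knob 20 x 20 mm from 14 to 36 mm. On its box (any quarter turn) lid origin is 32 mm above the box's origin
- bottle: bystander: clear water bottle with a blue cap, 62 mm in diameter, 200 mm high. Origin: middle of the underside
- block: bystander: dark wooden block 80 x 80 x 75 mm. Origin: middle of the underside
- pen: bystander: engraving pen with a wooden handle and brass tip lying along its x axis, 170 mm long, 20 mm high. Origin: under the middle
Not all that is in view belongs to the job. Leave any purple look-alike of the lid_round alone. Leave any grey look-alike of the box_round alone.

How it is judged (in metres and radians):
On the way, in this order (a step that is already met when the one before it is completed fails the run):
1. each lid seated on its matching box, in the tray (z of lid_round in the frame of box_round between 0.029 and 0.0355 m and x of lid_round in the frame of box_round between -0.006 and 0.006 m and y of lid_round in the frame of box_round between -0.006 and 0.006 m and angle between the z axis of lid_round and the z axis of box_round, either way round below 0.1 rad and z of lid_square in the frame of box_square between 0.029 and 0.0355 m and x of lid_square in the frame of box_square between -0.006 and 0.006 m and y of lid_square in the frame of box_square between -0.006 and 0.006 m and angle between the z axis of lid_square and the z axis of box_square, either way round below 0.1 rad and x of box_round in the frame of tray between -0.04 and 0.04 m and y of box_round in the frame of tray between -0.08 and 0.08 m and z of box_round in the frame of tray between 0.002 and 0.012 m and angle between each of box_round, box_square's own z axis and vertical below 0.15 rad and x of box_square in the frame of tray between -0.04 and 0.04 m and y of box_square in the frame of tray between -0.08 and 0.08 m and z of box_square in the frame of tray between 0.002 and 0.012 m), for 0.2 s.
2. the tray fully home in the rack (x of tray in the frame of rack between 0.043 and 0.057 m and y of tray in the frame of rack between -0.008 and 0.008 m and z of tray in the frame of rack below 0.005 m and angle between the x axis of tray and the x axis of rack, either way round below 0.08 rad and angle between tray's own z axis and vertical below 0.06 rad), for 0.2 s.
At the end, for the whole second after the job is handed in: Tray level on the bench in the bay, within 9 mm of fully home, square within 4.5 degrees; both boxes upright on the tray floor; each lid on its own box, plug in, plate on the rim (within 3 mm in height, 6 mm sideways); all at rest (all of step 1 and all of step 2 and linear speed of each of tray, box_round, box_square, lid_round, lid_square below 0.02 m/s); the robot touches nothing.
It fails at once if the water bottle is shifted by more than 30 mm (distance of bottle from where it was at the start of the episode above 0.03 m).
It fails at once if the dark wooden block is shifted by more than 30 mm (distance of block from where it was at the start of the episode above 0.03 m).
It fails at once if the engraving pen is shifted by more than 30 mm (distance of pen from where it was at the start of the episode above 0.03 m).
It fails at once if a box tips over (more than 30 degrees) (angle between any of box_round, box_square's own z axis and vertical above 0.52 rad).
It also fails if it takes over 72 s, if anything falls off the work surface, if the arm or the gripper's body presses on something with over 40 N, if the wrist force passes 120 N, or if a joint passes its speed limit or range.

## Robot

A 6-joint arm with a two-finger parallel gripper is mounted at the origin on the work surface. World frame = base frame: x ahead of the robot, y to its left, z up, the work surface at z = 0. Lengths are in mm, angles in rad, forces in N, time in s.
With the tool pointing down it reaches from about 275 to 750 mm from the base axis. Payload 10.2 kg.
Tool frame: the origin (TCP) lies on the centre line of the jaws, within the pads' length; the fingertips stand 19 mm ahead of it and the grasp point (between the pads) is the TCP (tip_reach is the distance from the TCP to the fingertips, in mm); z points along the fingers, y is the line along which they close (so a half turn about z gives the same grasp; the last joint's range is limited). The gripper opens to 85 mm and grips with 20 to 120 N. Pads are 22 mm wide; open, the fingers measure 114 mm over their backs; the gripper's body (76 mm by 85 mm) begins 54 mm behind the grasp point. The pads swing forward as they close: fully open they stand 13 mm farther back than shut.
Start: joints at [-1.546, 0.313, 1.498, -0, 1.331, -0.223], TCP at [128.754, -508.973, 250.294] pointing down, gripper open.
Joint ranges: [-2.94, 2.94], [-0.97, 2.17], [0.19, 2.56], [-1.23, 4.37], [0.02, 3.11], [-2.88, 2.88]. Speed limits (rad/s): [2.39, 2.39, 3.01, 3.14, 3.14, 3.14].

## Interface

Orientations are given as a rotation vector (axis times angle).
In Python, from workcell import * gives the robot as it stands. The module is installed in compiled form; this text tells all that it offers.
- The arm moves only by the shell command python3 -m inch 'ROWS' [FORCE]. ROWS is JSON, a list of rows, each a list of 5 numbers: the shift along the tool's x, y, z in mm, then the turn about the tool's z in rad, then the opening, from 0 (shut) to 1 (fully open). A call has 1 to 12 rows; each row is the pose to reach, as a shift and turn from the pose commanded when the call began, along the tool's axes at that moment; what a row does not reach only later rows make up. A row lasts 1/8 s, in which the tool goes at most 62.5 mm and 10.7 degrees, less where a joint would pass 70% of its speed; a pose out of reach is approached as far as the arm can. A call with a gripper value outside its range is refused whole. The fingers move at their own pace and stop on an object; FORCE is the grip in N (left out, the last holds). Time passes only in rows, so rows that repeat a pose let the fingers close. It gives the time, the measured TCP pose, the force, the opening and the grip force at its end, in the units of the state.
- read_state(): the state, without advancing time (a new reading comes with each control period).
- get_image(name): name is "side" or "top"; returns the picture (400x640x3 uint8, blue, green, red); there is no depth.
- get_calibration(name): a dict with "mtx" (3x3 intrinsics, pixels), "distortion" ([k1, k2, p1, p2, k3] as OpenCV has them; the pictures are not rectified), "extrinsics" (4x4, takes a point from camera to world coordinates). Camera axes: x right, y down, z forward; pixel columns grow to the right and rows downward; lengths in mm; the calibration is good to about 2 mm. A picture is of the moment at which its call begins. get_calibration takes no time and is no camera call.
- finish_job(): hands the job in; it is judged then, once.
The state is a dict: "time": time; "qpos": joint angles; "joint_velocities": joint speeds; "joint_torque": joint torques, N m; "ee_pos": TCP position; "tool_rot": TCP orientation; "contact_force": force on the tool from outside, world axes, zero at the start; "ft_torque": the same for the moment, N m; "grip_width": finger opening in mm; "grip_force": force on a finger pad.
Only numpy, scipy, OpenCV 4.12 (cv2) and the standard library are available. Lean on these libraries where they do the work, as an engineer would, in place of code of your own. Each camera call takes 0.05 s, during which the arm holds its last target. There are 200 camera calls.

## Working session

There is one attempt and no reset: what is moved stays moved. The work goes in short steps, Python scripts to look and compute and a shell command to move; the robot and the scene stay as the last step left them, time stands still between calls to the robot, and variables do not carry over. Pictures are saved under pics/ and viewed, at most 10 in all, crops included, and the job is handed in when it is done.

```bash
mkdir -p pics; ls
python3 - <<'E'
from workcell import *
import cv2,numpy as np
np.set_printoptions(precision=3,suppress=True)
for n in("top","side"):
    cv2.imwrite(f"pics/{n}0.png",get_image(n)); c=get_calibration(n); print(n,np.array(c["mtx"]),c["distortion"],np.array(c["extrinsics"]))
s=read_state();print(s)
E
```

```text
pics
top [[412.948   0.    317.846]
 [  0.    412.948 198.482]
 [  0.      0.      1.   ]] [-0.071  0.     0.     0.     0.   ] [[   0.017   -0.983    0.183  350.008]
 [  -0.999   -0.023   -0.027   70.304]
 [   0.03    -0.183   -0.983 1228.404]
 [   0.       0.       0.       1.   ]]
side [[479.9     0.    315.421]
 [  0.    479.9   204.076]
 [  0.      0.      1.   ]] [-0.066  0.     0.     0.     0.   ] [[  -0.777   -0.443    0.447 -136.093]
 [  -0.629    0.538   -0.561  919.261]
 [   0.008   -0.717   -0.697 1171.956]
 [   0.       0.       0.       1.   ]]
{'time': 0.1, 'qpos': array([-1.546,  0.313,  1.498, -0.   ,  1.331, -0.223]), 'joint_velocities': array([ 0.002, -0.001, -0.002,  0.   , -0.002,  0.001]), 'joint_torque': array([  0.003, -41.29 , -26.014,  -0.   ,   0.003,  -0.   ]), 'ee_pos': array([ 128.747, -508.758,  249.805]), 'tool_rot': array([-3.116, -0.388, -0.   ]), 'contact_force': array([-0.539, -0.646,  0.025]), 'ft_torque': array([-0.002,  0.027, -0.033]), 'grip_force': 0.0, 'grip_width': 85.08681252626477}
```

View pics/top0.png

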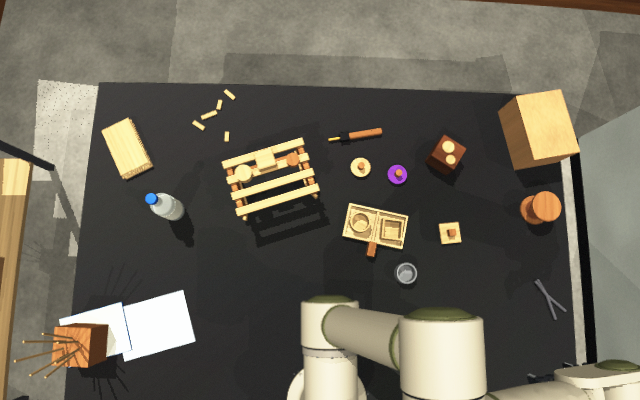

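View pics/side0.png

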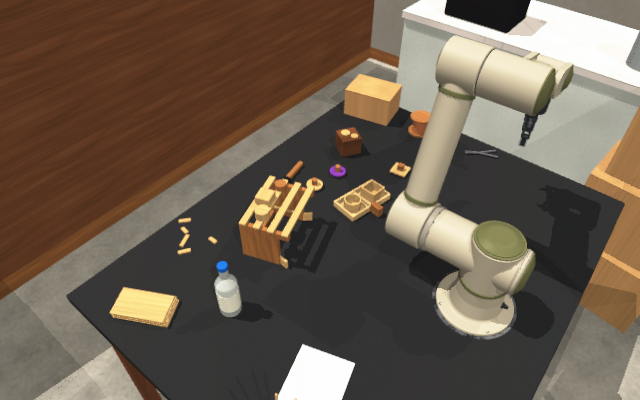

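Candidates. Round lid: pale wood disc at (361,167), versus the purple disc at (397,174). Square lid: pale square at (450,233). Round box: the one in the tray at (361,222), versus the grey cup at (405,273). By the description I choose (361,167), (450,233) and the tray boxes, and check them in one crop.

```bash
cat > h.py <<'E'
from workcell import *
import cv2,numpy as np
np.set_printoptions(precision=3,suppress=True)
def ray(n,uv):
    c=get_calibration(n);T=np.array(c["extrinsics"])
    p=cv2.undistortPoints(np.array(uv,float).reshape(-1,1,2),np.array(c["mtx"]),np.array(c["distortion"])).reshape(-1,2)
    return T[:3,3],np.c_[p,np.ones(len(p))]@T[:3,:3].T
def plane(n,uv,z):
    o,d=ray(n,uv);return (o+d*((z-o[2])/d[:,2])[:,None])[:,:2]
def proj(n,P):
    c=get_calibration(n);T=np.linalg.inv(np.array(c["extrinsics"]))
    return cv2.projectPoints(np.array(P,float).reshape(-1,1,3),cv2.Rodrigues(T[:3,:3])[0],T[:3,3],np.array(c["mtx"]),np.array(c["distortion"]))[0].reshape(-1,2)
E
python3 - <<'E'
from h import *
i=cv2.imread("pics/top0.png")
cv2.imwrite("pics/c1.png",cv2.resize(i[130:290,215:475],None,fx=3,fy=3,interpolation=cv2.INTER_CUBIC))
hsv=cv2.cvtColor(i,cv2.COLOR_BGR2HSV)
for name,(x0,y0,x1,y1),z in [("lr",(345,150,378,185),11),("ls",(435,218,468,250),11),("tray",(335,195,415,262),22)]:
    m=np.zeros(i.shape[:2],np.uint8);m[y0:y1,x0:x1]=(hsv[y0:y1,x0:x1,2]>75)*255
    c=max(cv2.findContours(m,0,cv2.CHAIN_APPROX_NONE)[0],key=cv2.contourArea)
    w=plane(name and "top",c.reshape(-1,2),z).astype(np.float32)
    print(name,cv2.minAreaRect(c),cv2.minAreaRect(w),cv2.minEnclosingCircle(w))
E
```

```text
lr ((360.2500305175781, 166.75), (19.798988342285156, 19.091880798339844), 45.0) ((678.8995971679688, -90.680419921875), (60.83690643310547, 60.60319137573242), 46.21795654296875) ((680.1909790039062, -90.31278991699219), 32.44979476928711)
ls ((449.5599670410156, 232.41998291015625), (21.920310974121094, 20.7889404296875), 81.8698959350586) ((482.66156005859375, -360.99334716796875), (64.81352996826172, 64.62545776367188), 6.648189067840576) ((482.5389709472656, -360.77044677734375), 42.63460159301758)
tray ((373.7361755371094, 231.97195434570312), (62.32945251464844, 48.10950469970703), 12.407418251037598) ((479.1739501953125, -129.23336791992188), (183.58755493164062, 142.9877471923828), 78.70285034179688) ((496.4935302734375, -133.6432647705078), 103.40821075439453)
```

View pics/c1.png

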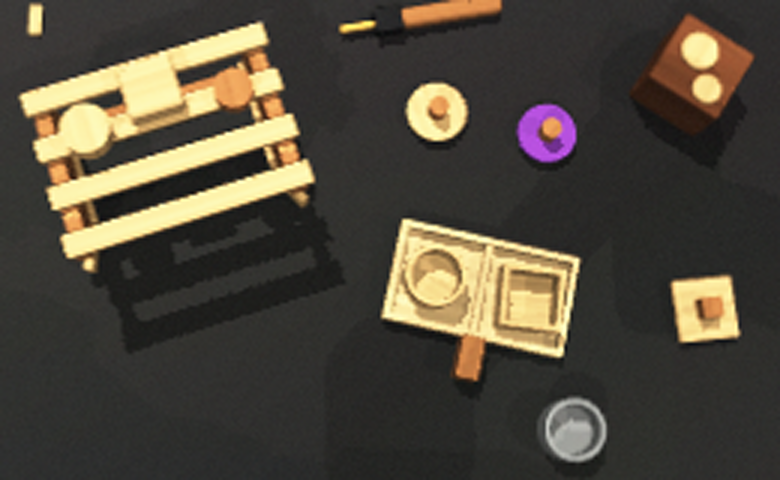

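Crop: the pale lid at (438,111), purple one at (547,133), square lid at (705,308), tray boxes at (436,277) and (530,299), grey cup at (575,430). The choice is confirmed. Next is a side close-up of the rack and tray.

Run:
```python
from h import *
i=cv2.imread("pics/side0.png")
cv2.imwrite("pics/c2.png",cv2.resize(i[150:282,225:425],None,fx=4,fy=4,interpolation=cv2.INTER_CUBIC))
q=lambda L:[(215+x/3-.33,130+y/3-.33) for x,y in L]
T=plane("top",q([(405,220),(580,257),(563,355),(382,318)]),22);print(T,T.mean(0),[np.linalg.norm(T[k]-T[k-1]) for k in range(4)])
print([np.degrees(np.arctan2(*(T[a]-T[b])[::-1])) for a,b in((0,3),(1,2))],np.degrees(np.arctan2(*(T[0]-T[1])[::-1]))-90,np.degrees(np.arctan2(*(T[3]-T[2])[::-1]))-90)
print("boxes",plane("top",q([(436,277),(530,299)]),46))
for z in(140,146,150):
  R=plane("top",q([(67,257),(315,185)]),z);print(z,R,R.mean(0),np.linalg.norm(R[0]-R[1]),np.degrees(np.arctan2(*(R[0]-R[1])[::-1]))-90)
```

```text
[[ 563.548  -57.381]
 [ 530.144 -232.141]
 [ 432.81  -213.287]
 [ 465.809  -35.201]] [ 498.078 -134.503] [np.float64(100.22398406562999), np.float64(177.9235520607821), np.float64(99.1436859283095), np.float64(181.1176450437648)]
[np.float64(-12.785627418924552), np.float64(-10.962421894024517)] -10.82119206054611 -10.497980808793557
boxes [[ 504.13   -85.067]
 [ 484.567 -176.331]]
140 [[502.607 254.536]
 [572.705  36.193]] [537.656 145.364] 229.31933702467649 17.798912477203757
146 [[501.766 253.52 ]
 [571.477  36.381]] [536.621 144.951] 228.05517767906045 17.7989124772038
150 [[501.205 252.843]
 [570.659  36.506]] [535.932 144.675] 227.2124047819831 17.798912477203785
```

View pics/c2.png

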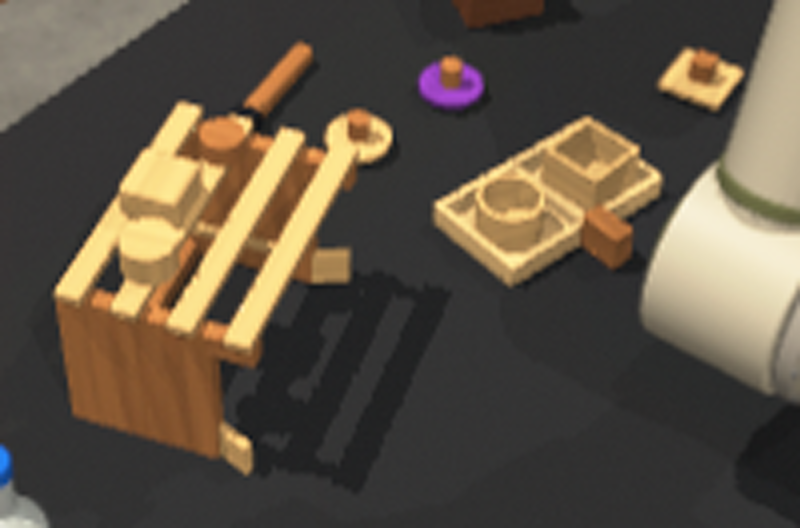

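Side view: rack at crop (60–260, 100–460) with flare tips at (245,450) and (330,265), and the tray at (435–660, 115–285). The top measurements agree with the known sizes (tray 100x180, canopy 228 wide). Now a cross-check in the side view, and the first deltas.

```bash
cat >> h.py <<'E'
from scipy.spatial.transform import Rotation as Ro
def delta(x,y,z,yaw):
    s=read_state();R=Ro.from_rotvec(s["tool_rot"]).as_matrix();d=R.T@(np.array([x,y,z])-s["ee_pos"])
    cur=np.degrees(np.arctan2(R[1,0],R[0,0]));t=-(yaw-cur)
    print("t%.2f yaw %.2f tilt z %s d %s turn rad %s"%(s["time"],cur,R[:,2].round(3),d.round(1),np.radians([(t+90)%180-90]).round(3)),"q6 %.2f"%s["qpos"][5],"F",s["contact_force"].round(1),"grip %.1f %.1f"%(s["grip_width"],s["grip_force"]),"pos",s["ee_pos"].round(1))
E
python3 - <<'E'
from h import *
q=lambda L:[(215+x/3-.33,130+y/3-.33) for x,y in L]
print("knobs",plane("top",q([(439,106),(709,306)]),34))
a=np.radians(17.8);c,s=np.cos(a),np.sin(a);O=np.array([570.5,155.7])
W=lambda x,y,z:[O[0]+c*x-s*y,O[1]+s*x+c*y,z]
print("flare tips side crop",(proj("side",[W(-28,107,0),W(-28,-107,30),W(-35,114,146),W(-35,-114,146)])-[225,150])*4)
P=lambda L:[(225+x/4,150+y/4) for x,y in L]
print("side: boxes rims",plane("side",P([(511,198),(592,148)]),46),"tray corners",plane("side",P([(434,212),(512,278),(661,180),(588,117)]),22))
print("lids side",plane("side",P([(359,135),(701,78)]),11))
delta(482.6,-361,120,6.6)
E
```

```text
knobs [[ 678.006  -89.924]
 [ 482.224 -357.049]]
flare tips side crop [[243.865 466.246]
 [345.488 255.883]
 [241.717 348.76 ]
 [357.228 149.865]]
side: boxes rims [[ 501.616  -85.512]
 [ 483.913 -182.309]] tray corners [[ 556.29   -50.447]
 [ 457.964  -28.933]
 [ 426.556 -209.669]
 [ 523.579 -238.471]]
lids side [[ 676.615  -96.315]
 [ 478.907 -363.983]]
t0.10 yaw 14.20 tilt z [-0.     0.001 -1.   ] d [379.3 -56.3 130. ] turn rad [0.133] q6 -0.22 F [-0.5 -0.6  0. ] grip 85.1 0.0 pos [ 128.7 -508.8  249.8]
```

```bash
python3 -m inch '[[55,-8,15,0.05,0.6],[110,-16,30,0.13,0.6],[165,-24,50,0.13,0.6],[220,-32,70,0.13,0.6],[275,-40,90,0.13,0.6],[330,-49,110,0.13,0.6],[378,-56,130,0.13,0.6],[378,-56,130,0.13,0.6]]' 30; python3 -c "
from h import *
delta(481.5,-361,37,6.6)"
```

```text
time: 1.1
ee_pos: [483.0, -359.6, 118.0]
tool_rot: [-3.133, -0.191, 0.003]
contact_force: [-0.0, -0.4, -0.1]
grip_width: 51.2
grip_force: 0.0
t1.10 yaw 6.97 tilt z [-0.002  0.003 -1.   ] d [-1.5  1.5 81. ] turn rad [0.006] q6 0.61 F [-0.  -0.4 -0.1] grip 51.2 0.0 pos [ 483.  -359.6  118. ]
```

```bash
python3 -m inch '[[-1.5,1.5,40,0,0.6],[-1.5,1.5,70,0,0.6],[-1.5,1.5,80,0,0.6],[-1.5,1.5,80,0,0.6],[-1.5,1.5,80,0,0.0],[-1.5,1.5,80,0,0.0],[-1.5,1.5,80,0,0.0],[-1.5,1.5,80,0,0.0]]' 30; python3 -m inch '[[0,0,-40,0,0],[0,0,-90,0,0],[0,0,-90,0,0]]'; python3 -c "
from h import *
cv2.imwrite('pics/s1.png',get_image('side'));cv2.imwrite('pics/t1.png',get_image('top'))
delta(484.5,-178,127,-11)"
```

```text
time: 2.1
ee_pos: [480.5, -364.1, 41.5]
tool_rot: [3.135, 0.185, 0.002]
contact_force: [-0.3, 0.5, 7.0]
grip_width: 19.1
grip_force: 31.4
time: 2.48
ee_pos: [481.4, -364.8, 134.4]
tool_rot: [3.13, 0.185, 0.007]
contact_force: [-0.1, 1.2, -0.6]
grip_width: 18.8
grip_force: 30.6
t2.58 yaw 6.75 tilt z [ 0. -0. -1.] d [  26.2 -183.7    3.2] turn rad [0.31] q6 0.61 F [ 0.4 -0.2 -0.5] grip 19.1 30.6 pos [ 480.1 -363.5  130.3]
```

Run:
```python
from h import *
P=[[480,-363,100]]
o=[]
for n,f in(("side","s1"),("top","t1")):
    u,v=proj(n,P)[0].astype(int);i=cv2.imread(f"pics/{f}.png");o.append(cv2.resize(i[max(v-50,0):max(v-50,0)+100,u-65:u+65],(520,400) if 0 else (390,300),interpolation=cv2.INTER_CUBIC));print(u,v)
cv2.imwrite("pics/c3.png",np.hstack(o))
```

```text
403 150
461 230
```

View pics/c3.png

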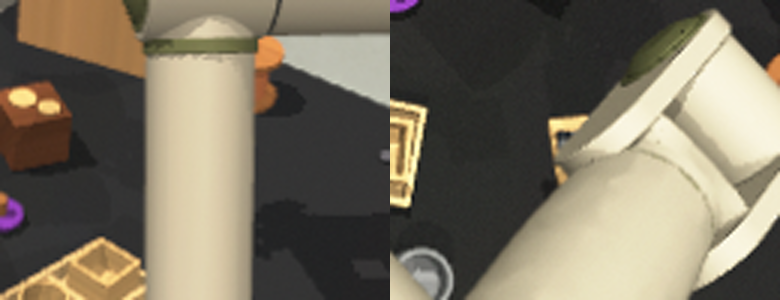

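Arm hides most of it. A lid corner is visible in the hand at crop (560,130) in the top half. Next, a closer look at the box rims.

Run:
```python
from h import *
a=cv2.imread("pics/top0.png")[200:260,340:412];b=cv2.imread("pics/side0.png")[175:225,330:396]
a=cv2.resize(a,None,fx=6,fy=6,interpolation=cv2.INTER_CUBIC);b=cv2.resize(b,None,fx=5.5,fy=5.5,interpolation=cv2.INTER_CUBIC)
o=np.zeros((370,800,3),np.uint8);o[:360,:432]=a;o[:275,432:795]=b
cv2.imwrite("pics/c4.png",cv2.convertScaleAbs(o,alpha=1.1))
```

```text
(no output)
```

View pics/c4.png

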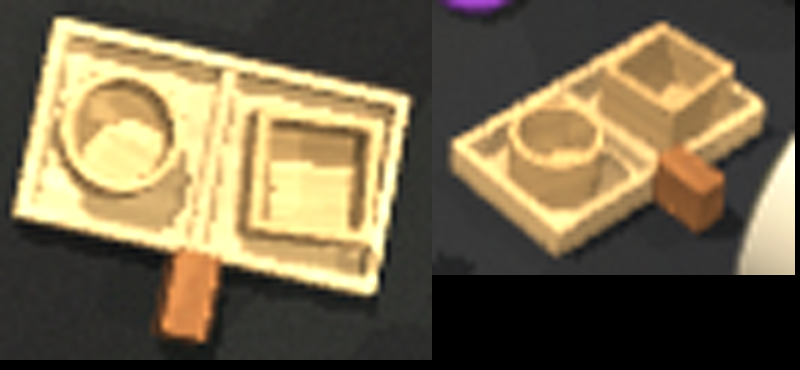

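Left (top view): square opening corners at about (272,120), (368,126), (358,232), (264,228), and the round rim centred at (121,133). Right (side view): square rim corners at (664,22), (733,70), (675,108), (610,65), and the round rim at (557,136).

Run:
```python
from h import *
t=lambda L:[(340+(x+.5)/6-.5,200+(y+.5)/6-.5) for x,y in L]
s=lambda L:[(330+(x-431.5)/5.5-.5,175+(y+.5)/5.5-.5) for x,y in L]
for n,L in(("top",t([(272,120),(368,126),(358,232),(264,228)])),("top",t([(252,105),(385,112),(372,243),(243,235)])),("side",s([(610,65),(664,22),(733,70),(675,108)]))):
    T=plane(n,L,46);print(n,T.mean(0),[round(np.linalg.norm(T[k]-T[k-1]),1) for k in range(4)],[round(np.degrees(np.arctan2(*((T[k]-T[k-1])@np.array([[1,0],[0,1]]))[::-1]))%90,1) for k in range(4)])
print("round",plane("top",t([(121,133)]),46),plane("side",s([(557,136)]),46))
# tray corners
T=plane("top",t([(58,17),(411,97),(374,294),(14,215)]),22);print(T.mean(0),[round(np.linalg.norm(T[k]-T[k-1]),1) for k in range(4)])
T=plane("side",s([(452,148),(664,22),(764,100),(557,235)]),22);print(T,T.mean(0))
# intersect two-view rays for boxes
for a,b in((t([(314.5,175)]),s([(670.5,66)])),(t([(121,133)]),s([(557,136)]))):
    o1,d1=ray("top",a);o2,d2=ray("side",b);A=np.c_[d1[0],-d2[0]];k=np.linalg.lstsq(A,o2-o1,rcond=None)[0];p,q=o1+k[0]*d1[0],o2+k[1]*d2[0];print(p,q)
```

```text
top [ 485.687 -178.818] [np.float64(52.6), np.float64(47.0), np.float64(51.9), np.float64(45.7)] [np.float64(85.2), np.float64(87.6), np.float64(83.6), np.float64(88.6)]
top [ 487.044 -177.648] [np.float64(63.3), np.float64(65.2), np.float64(64.2), np.float64(62.7)] [np.float64(85.5), np.float64(88.2), np.float64(83.3), np.float64(87.5)]
side [ 485.333 -184.069] [np.float64(55.1), np.float64(56.7), np.float64(61.1), np.float64(53.9)] [np.float64(82.7), np.float64(86.8), np.float64(80.1), np.float64(80.7)]
round [[504.854 -84.33 ]] [[503.279 -85.305]]
[ 497.959 -133.857] [np.float64(101.0), np.float64(180.0), np.float64(99.9), np.float64(180.6)]
[[ 561.558  -55.778]
 [ 526.273 -240.972]
 [ 433.617 -218.788]
 [ 465.674  -35.732]] [ 496.78  -137.818]
[ 485.737 -177.249   50.979] [ 482.483 -179.095   50.992]
[504.831 -84.307  46.178] [503.229 -85.226  46.089]
```

```bash
python3 -m inch '[[7,-45,0,0.06,0],[14,-95,0,0.13,0],[20,-145,0,0.196,0],[26,-182,0,0.196,0],[26,-182,0,0.196,0],[26,-182,0,0.196,0],[26,-182,0,0.196,0]]'; python3 -c "
from h import *
delta(485,-179.5,90,-4.5)"
```

```text
time: 3.45
ee_pos: [484.4, -180.8, 129.8]
tool_rot: [-3.139, 0.125, 0.001]
contact_force: [0.4, 0.2, -0.4]
grip_width: 19.0
grip_force: 30.6
t3.45 yaw -4.55 tilt z [-0.001  0.    -1.   ] d [ 0.5 -1.3 39.8] turn rad [-0.001] q6 1.07 F [ 0.4  0.2 -0.4] grip 19.0 30.6 pos [ 484.4 -180.8  129.8]
```

```bash
python3 -m inch '[[0.5,-1,25,0,0],[0.5,-1,38,0,0],[0.5,-1,42,0,0],[0.5,-1,46,0,0],[0.5,-1,46,0,0],[0.5,-1,46,0,0]]'; python3 -m inch '[[0,0,2,0,0],[0,0,4,0,0],[0,0,5,0,0],[0,0,5,0,0]]'
```

```text
time: 4.2
ee_pos: [485.3, -179.0, 84.6]
tool_rot: [3.139, -0.123, 0.001]
contact_force: [0.1, -0.3, 0.2]
grip_width: 19.2
grip_force: 30.6
time: 4.7
ee_pos: [485.2, -179.0, 79.5]
tool_rot: [3.139, -0.123, 0.0]
contact_force: [-1.4, -1.2, 3.9]
grip_width: 19.3
grip_force: 31.2
```

```bash
python3 -m inch '[[0,0,-1,0,0.5],[0,0,-1,0,0.5],[0,0,-1,0,0.5],[0,0,-1,0,0.5],[0,0,-30,0,0.5],[0,0,-70,0,0.5],[0,0,-70,0,0.5]]'; python3 -c "
from h import *
delta(678,-92,150,-4.5)"
```

```text
time: 5.58
ee_pos: [486.3, -179.5, 151.8]
tool_rot: [3.136, -0.123, 0.007]
contact_force: [0.5, 0.1, -0.4]
grip_width: 42.8
grip_force: 0.0
t5.58 yaw -4.47 tilt z [ 0.005 -0.003 -1.   ] d [ 184.3 -102.2    2.4] turn rad [0.] q6 1.07 F [ 0.5  0.1 -0.4] grip 42.8 0.0 pos [ 486.3 -179.5  151.8]
```

```bash
python3 -m inch '[[45,-25,0,0,0.5],[95,-55,0,0,0.5],[140,-80,0,0,0.5],[184,-102,0,0,0.5],[184,-102,25,0,0.5],[184,-102,60,0,0.5],[184,-102,60,0,0.5]]'; python3 -c "
from h import *
delta(678,-91.5,39,-4.5)
cv2.imwrite('pics/s2.png',get_image('side'));cv2.imwrite('pics/t2.png',get_image('top'))"
```

```text
time: 6.45
ee_pos: [674.9, -91.0, 85.5]
tool_rot: [-3.137, 0.123, 0.011]
contact_force: [0.0, 0.6, -0.6]
grip_width: 42.6
grip_force: 0.0
t6.45 yaw -4.48 tilt z [-0.007  0.002 -1.   ] d [ 3.5  0.3 46.4] turn rad [0.] q6 1.34 F [ 0.   0.6 -0.6] grip 42.6 0.0 pos [674.9 -91.   85.5]
```

```bash
python3 -c "
from h import *
delta(678,-91.5,39,-4.5)"; python3 -m inch '[[0,0,20,0,0.5],[0,0,40,0,0.5],[0,0,40,0,0.5],[0,0,40,0,0.5]]'; python3 -c "
from h import *
delta(678,-91.5,39,-4.5)"
```

```text
t6.55 yaw -4.49 tilt z [ 0. -0. -1.] d [ 1.2 -0.3 50.8] turn rad [0.] q6 1.34 F [ 0.3 -0.6  0.1] grip 42.7 0.0 pos [676.7 -91.7  89.8]
time: 7.05
ee_pos: [676.8, -91.6, 49.6]
tool_rot: [3.139, -0.123, 0.001]
contact_force: [-0.2, 1.0, 0.3]
grip_width: 42.7
grip_force: 0.0
t7.05 yaw -4.48 tilt z [ 0.001 -0.    -1.   ] d [ 1.2 -0.2 10.6] turn rad [0.] q6 1.34 F [-0.2  1.   0.3] grip 42.7 0.0 pos [676.8 -91.6  49.6]
```

Close with the TCP at z about 41, then lift.

```bash
python3 -m inch '[[1,0,8,0,0.5],[1,0,8.5,0,0.5],[1,0,8.5,0,0.0],[1,0,8.5,0,0.0],[1,0,8.5,0,0.0],[1,0,8.5,0,0.0]]' 30; python3 -m inch '[[0,0,-30,0,0],[0,0,-80,0,0],[0,0,-110,0,0],[0,0,-110,0,0],[0,0,-110,0,0]]'; python3 -c "
from h import *
delta(504.5,-85,128,-4.5)"
```

```text
time: 7.8
ee_pos: [677.7, -91.7, 41.1]
tool_rot: [3.139, -0.123, 0.001]
contact_force: [0.8, -0.6, 1.4]
grip_width: 18.9
grip_force: 29.5
time: 8.43
ee_pos: [677.0, -91.5, 149.1]
tool_rot: [-3.138, 0.123, 0.004]
contact_force: [0.6, -0.2, -0.5]
grip_width: 18.6
grip_force: 29.4
t8.43 yaw -4.48 tilt z [-0.002  0.001 -1.   ] d [-172.4    7.    21.6] turn rad [0.] q6 1.34 F [ 0.6 -0.2 -0.5] grip 18.6 29.4 pos [677.  -91.5 149.1]
```

Run:
```python
from h import *
a=cv2.imread("pics/t2.png")[195:265,335:415];b=cv2.imread("pics/s2.png")[170:235,320:400]
o=np.hstack([cv2.resize(x,(400,350 if 1 else 0),interpolation=cv2.INTER_CUBIC) for x in(a,b)])
cv2.imwrite("pics/c5.png",o)
```

```text
(no output)
```

View pics/c5.png

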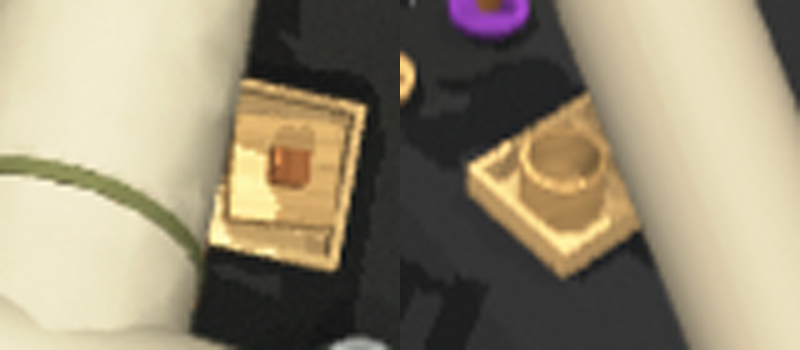

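```bash
python3 -m inch '[[-45,2,5,0,0],[-95,4,10,0,0],[-145,6,18,0,0],[-173,7,21,0,0],[-173,7,21,0,0],[-173,7,21,0,0],[-173,7,21,0,0]]'; python3 -c "
from h import *
delta(504.5,-85,87,-4.5)"
```

```text
time: 9.3
ee_pos: [505.1, -85.2, 129.4]
tool_rot: [-3.139, 0.123, 0.0]
contact_force: [0.1, -0.2, -0.2]
grip_width: 18.4
grip_force: 29.4
t9.30 yaw -4.47 tilt z [-0.  0. -1.] d [-0.6 -0.1 42.4] turn rad [0.] q6 1.25 F [ 0.1 -0.2 -0.2] grip 18.4 29.4 pos [505.1 -85.2 129.4]
```

Left: the square lid sits flat on its box at (290,165). Right: the round box is open at (565,160). Lowering the round lid.

```bash
python3 -m inch '[[-0.5,0,25,0,0],[-0.5,0,38,0,0],[-0.5,0,42,0,0],[-0.5,0,46,0,0],[-0.5,0,46,0,0]]'; python3 -m inch '[[0,0,2,0,0],[0,0,4,0,0],[0,0,5,0,0],[0,0,5,0,0]]'
```

```text
time: 9.93
ee_pos: [504.3, -85.3, 84.1]
tool_rot: [3.139, -0.123, 0.001]
contact_force: [-0.0, -1.6, 0.1]
grip_width: 18.7
grip_force: 29.3
time: 10.42
ee_pos: [504.3, -85.4, 79.1]
tool_rot: [3.139, -0.123, 0.001]
contact_force: [0.9, -3.4, 2.3]
grip_width: 18.6
grip_force: 29.7
```

```bash
python3 -m inch '[[0,0,-1,0,0.5],[0,0,-1,0,0.5],[0,0,-1,0,0.5],[0,0,-1,0,0.5],[0,0,-30,0,0.5],[0,0,-80,0,0.5],[-30,-20,-120,0,0.5],[-90,-60,-140,0,0.5],[-120,-110,-150,0,0.5],[-130,-160,-150,0,0.5],[-130,-210,-150,0,0.5],[-130,-210,-150,0,0.5]]'
python3 - <<'E'
from h import *
delta(424,-117,60,-11)
t=get_image('top');s=get_image('side');cv2.imwrite('pics/t3.png',t);cv2.imwrite('pics/s3.png',s)
o=np.hstack([cv2.resize(x,(400,350),interpolation=cv2.INTER_CUBIC) for x in(t[195:265,335:415],s[165:235,320:400])])
cv2.imwrite("pics/c6.png",o)
E
```

```text
time: 11.92
ee_pos: [390.3, 136.8, 228.9]
tool_rot: [-3.139, 0.115, -0.0]
contact_force: [-1.0, -0.7, 0.1]
grip_width: 42.6
grip_force: 0.0
t11.93 yaw -4.20 tilt z [ 0.  0. -1.] d [ 52.1 250.8 168.8] turn rad [0.119] q6 1.70 F [-1.  -0.7  0.1] grip 42.6 0.0 pos [390.3 136.8 228.9]
```

View pics/c6.png

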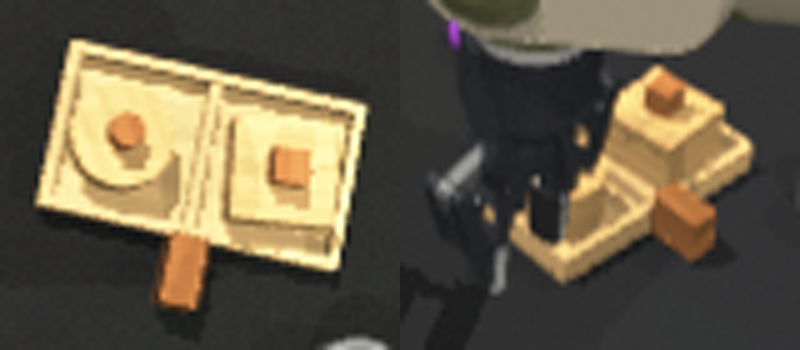

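Both lids sit flat on their boxes: knobs at (127,130) and (291,167), tray corners at (72,39), (367,103), (340,270), (37,206).

Run:
```python
from h import *
t=lambda L:[(335+(x+.5)/5-.5,195+(y+.5)/5-.5) for x,y in L]
T=plane("top",t([(72,39),(367,103),(340,270),(37,206)]),22);print(T.mean(0),[round(np.linalg.norm(T[k]-T[k-1]),1) for k in range(4)])
for a,b in((0,1),(3,2),):print(np.degrees(np.arctan2(*(T[a]-T[b])[::-1]))-90)
for a,b in((0,3),(1,2),):print(np.degrees(np.arctan2(*(T[a]-T[b])[::-1])))
y=np.radians(-11);C=T.mean(0);R=np.array([[np.cos(y),-np.sin(y)],[np.sin(y),np.cos(y)]])
G=C+R@[-82,0];print("grip",G,"knobs",plane("top",t([(127,130),(291,167)]),70))
delta(*G,70,-11)
```

```text
[ 498.096 -134.188] [np.float64(101.9), np.float64(180.2), np.float64(101.1), np.float64(182.1)]
-11.12820954243297
-10.873180339759159
-11.420422892169084
-10.310984739403924
grip [ 417.602 -118.541] knobs [[ 505.013  -81.906]
 [ 485.728 -175.576]]
t12.03 yaw -4.41 tilt z [-0. -0. -1.] d [ 46.3 250.1 158.8] turn rad [0.115] q6 1.69 F [-0.6 -0.1 -0.5] grip 42.6 0.0 pos [390.7 134.4 228.7]
```

```bash
python3 -m inch '[[8,45,0,0.03,0.6],[17,95,20,0.06,0.6],[26,145,50,0.09,0.6],[36,200,90,0.115,0.6],[46,250,130,0.115,0.6],[46,250,158,0.115,0.6],[46,250,158,0.115,0.6],[46,250,158,0.115,0.6]]'; python3 -c "
from h import *
delta(417.6,-118.5,26,-11)"
```

```text
time: 13.02
ee_pos: [417.4, -118.7, 71.9]
tool_rot: [3.126, -0.304, 0.002]
contact_force: [0.1, -0.3, 0.5]
grip_width: 51.2
grip_force: 0.0
t13.03 yaw -11.10 tilt z [ 0.001 -0.001 -1.   ] d [ 0.1 -0.3 45.9] turn rad [-0.002] q6 1.22 F [ 0.1 -0.3  0.5] grip 51.2 0.0 pos [ 417.4 -118.7   71.9]
```

```bash
python3 -m inch '[[0,0,25,0,0.6],[0,0,43,0,0.6],[0,0,43,0,0.6],[0,0,43,0,0],[0,0,43,0,0],[0,0,43,0,0],[0,0,43,0,0]]' 50; python3 -c "
from h import *
a=np.radians(17.8);c,s=np.cos(a),np.sin(a);O=np.array([570.5,155.7])
for x in(-180,-90,-76):
  p=O+x*np.array([c,s]);print(x,p);delta(*p,29,17.8)"
```

```text
time: 13.9
ee_pos: [417.9, -118.8, 29.2]
tool_rot: [3.126, -0.304, 0.004]
contact_force: [-3.0, 0.8, 9.5]
grip_width: 21.0
grip_force: 48.9
-180 [399.117 100.675]
t13.90 yaw -11.12 tilt z [ 0.002 -0.001 -1.   ] d [ -60.7 -211.8   -0.1] turn rad [-0.505] q6 1.22 F [-3.   0.8  9.5] grip 21.0 48.9 pos [ 417.9 -118.8   29.2]
-90 [484.808 128.187]
t13.90 yaw -11.12 tilt z [ 0.002 -0.001 -1.   ] d [  18.1 -255.3    0. ] turn rad [-0.505] q6 1.22 F [-3.   0.8  9.5] grip 21.0 48.9 pos [ 417.9 -118.8   29.2]
-76 [498.138 132.467]
t13.90 yaw -11.12 tilt z [ 0.002 -0.001 -1.   ] d [  30.3 -262.1    0.1] turn rad [-0.505] q6 1.22 F [-3.   0.8  9.5] grip 21.0 48.9 pos [ 417.9 -118.8   29.2]
```

```bash
python3 -m inch '[[-2,-8,-1.5,0,0],[-8,-24,-1.5,-0.04,0],[-14,-44,-1.5,-0.09,0],[-21,-66,-1.5,-0.15,0],[-28,-90,-1.5,-0.21,0],[-35,-114,-1.5,-0.28,0],[-42,-138,-1.5,-0.34,0],[-48,-162,-1.5,-0.40,0],[-54,-185,-1.5,-0.46,0],[-59,-203,-1.5,-0.495,0],[-61,-212,-1.5,-0.505,0],[-61,-212,-1.5,-0.505,0]]'
python3 - <<'E'
from h import *
t=get_image('top');s=get_image('side');cv2.imwrite('pics/t4.png',t);cv2.imwrite('pics/s4.png',s)
a=np.radians(17.8);c,sn=np.cos(a),np.sin(a);O=np.array([570.5,155.7])
for x in(-180,-78):delta(*(O+x*np.array([c,sn])),29,17.8)
o=np.hstack([cv2.resize(x,(400,400),interpolation=cv2.INTER_CUBIC) for x in(t[150:270,215:335],s[175:275,270:370])])
cv2.imwrite("pics/c7.png",o)
E
```

```text
time: 15.4
ee_pos: [397.5, 102.1, 29.3]
tool_rot: [-3.103, -0.491, 0.001]
contact_force: [-0.8, 2.5, -1.2]
grip_width: 21.2
grip_force: 48.9
t15.50 yaw 17.93 tilt z [-0.001  0.    -1.   ] d [1.1 1.2 0.3] turn rad [0.002] q6 1.22 F [-1.2  3.8 -0.6] grip 21.1 49.0 pos [397.7 101.5  29.3]
t15.50 yaw 17.93 tilt z [-0.001  0.    -1.   ] d [103.1   1.4   0.2] turn rad [0.002] q6 1.22 F [-1.2  3.8 -0.6] grip 21.1 49.0 pos [397.7 101.5  29.3]
```

View pics/c7.png

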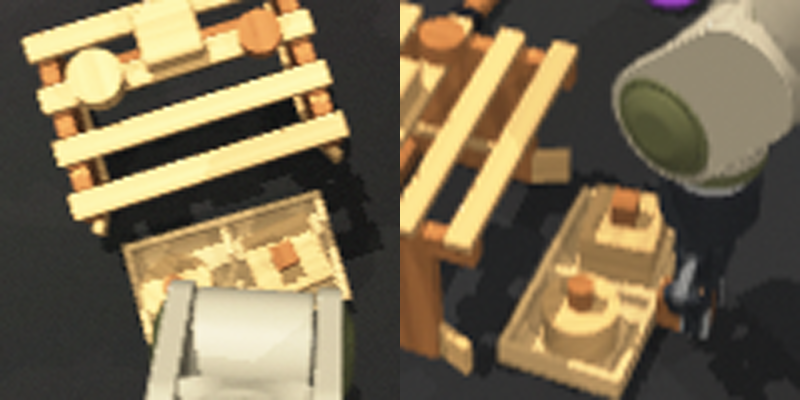

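Lids still seated. The tray's rear edge runs (125,243)–(322,194) in the left half, facing the bay. Checking it in the rack's frame.

Run:
```python
from h import *
a=np.radians(17.8);c,sn=np.cos(a),np.sin(a);O=np.array([570.5,155.7])
A=np.array([[c,sn],[-sn,c]])
t=lambda L:[(215+(x+.5)*.3-.5,150+(y+.5)*.3-.5) for x,y in L]
s=lambda L:[(270+(x-399.5)/4-.5,175+(y+.5)/4-.5) for x,y in L]
for n,T in(("top",plane("top",t([(125,243),(322,194)]),22)),("side",plane("side",s([(499,355),(588,188)]),22))):
    r=(T-O)@A.T;print(n,r,r.mean(0),np.linalg.norm(r[0]-r[1]),np.degrees(np.arctan2(*(r[0]-r[1])[::-1]))-90)
T=plane("top",t([(75,218),(347,135)]),143);r=(T-O)@A.T;print("canopy",r)
print("knobs side",(plane("side",s([(580,290),(627,205)]),70)-O)@A.T, "tcp",(read_state()["ee_pos"][:2]-O)@A.T)
```

```text
top [[-45.833  91.722]
 [-53.239 -86.998]] [-49.536   2.362] 178.87343990244503 -2.372820954313241
side [[-54.63  101.939]
 [-54.378 -87.61 ]] [-54.504   7.165] 189.5500543645908 0.07593519741141108
canopy [[ -34.354  113.936]
 [ -31.178 -112.755]]
knobs side [[-103.115   56.977]
 [-105.653  -38.627]] tcp [-181.114    1.208]
```

```bash
python3 -m inch '[[4,0.5,0,-0.01,0],[14,1.5,0,-0.01,0],[26,1.5,0,-0.01,0],[38,1.5,0,-0.01,0],[48,1.5,0,-0.01,0],[54,1.5,0,-0.01,0],[54,1.5,0,-0.01,0]]'; python3 -m inch '[[3,0,0,0,0],[10,0,0,0,0],[18,0,0,0,0],[26,0,0,0,0],[34,0,0,0,0],[39,0,0,0,0],[41,0,0,0,0],[41,0,0,0,0]]'
python3 - <<'E'
from h import *
a=np.radians(17.8);c,sn=np.cos(a),np.sin(a);O=np.array([570.5,155.7])
delta(*(O-78*np.array([c,sn])),29,17.8)
E
```

```text
time: 16.38
ee_pos: [449.8, 116.0, 29.2]
tool_rot: [3.101, 0.502, -0.001]
contact_force: [-2.2, -1.0, 0.3]
grip_width: 21.2
grip_force: 49.6
time: 17.38
ee_pos: [488.3, 129.0, 29.3]
tool_rot: [3.101, 0.503, -0.003]
contact_force: [-5.2, -2.0, 4.5]
grip_width: 21.0
grip_force: 50.0
t17.38 yaw 18.42 tilt z [-0.002 -0.    -1.   ] d [ 8.5 -0.2  0.2] turn rad [0.011] q6 1.28 F [-5.2 -2.   4.5] grip 21.0 50.0 pos [488.3 129.   29.3]
```

```bash
python3 -m inch '[[0,0,0,0,0.5],[0,0,0,0,0.5],[0,0,0,0,0.5],[-15,0,0,0,0.5],[-45,0,0,0,0.5],[-80,0,0,0,0.5],[-105,0,0,0,0.5],[-105,0,0,0,0.5],[-105,0,0,0,0.5]]'; python3 -m inch '[[0,0,-10,-0.18,1],[0,0,-10,-0.36,1],[0,0,-10,-0.54,1],[0,0,-10,-0.72,1],[0,0,-10,-0.9,1],[0,0,-10,-1.08,1],[0,0,-10,-1.26,1],[0,0,-10,-1.44,1],[0,0,-10,-1.58,1],[0,0,-10,-1.58,1],[0,0,-10,-1.58,1]]'
python3 - <<'E'
from h import *
t=get_image('top');s=get_image('side')
a=np.radians(18);d=np.array([np.cos(a),np.sin(a)]);O=np.array([570.5,155.7])
for x in(-153,-97):delta(*(O+x*d),20,108)
o=np.hstack([cv2.resize(x,(400,400),interpolation=cv2.INTER_CUBIC) for x in(t[150:270,215:335],s[175:275,270:370])])
cv2.imwrite("pics/c8.png",o)
E
```

```text
time: 18.5
ee_pos: [390.4, 96.3, 29.6]
tool_rot: [3.101, 0.503, 0.003]
contact_force: [0.8, 0.7, -0.7]
grip_width: 42.9
grip_force: 0.0
time: 19.88
ee_pos: [389.6, 96.4, 39.3]
tool_rot: [1.828, 2.555, 0.0]
contact_force: [-0.3, 1.0, -0.0]
grip_width: 85.7
grip_force: 0.0
t19.98 yaw 108.87 tilt z [ 0. -0. -1.] d [-0.1 37.6 19.3] turn rad [0.015] q6 -0.38 F [ 0.2  0.4 -0.2] grip 85.5 0.0 pos [389.4  96.3  39.3]
t19.98 yaw 108.87 tilt z [ 0. -0. -1.] d [-0.9 93.6 19.3] turn rad [0.015] q6 -0.38 F [ 0.2  0.4 -0.2] grip 85.5 0.0 pos [389.4  96.3  39.3]
```

View pics/c8.png

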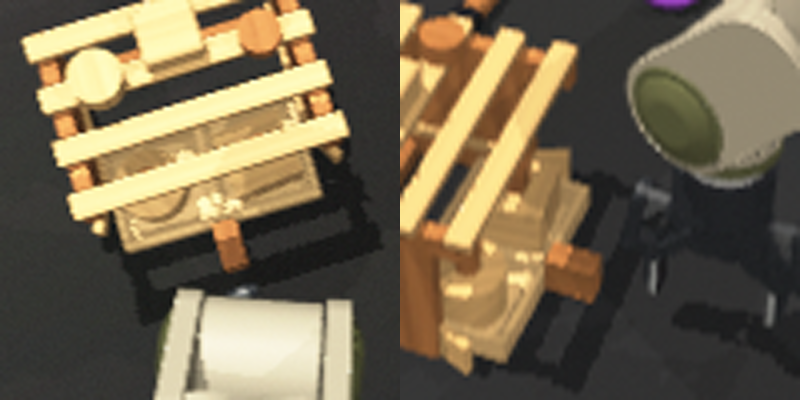

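The tray is half in and straight: grip at (232,245), round box at (160,190) in the left half, and the open gripper behind it. Next I push the grip's end with the back of a finger. The vertical tool stays clear of the canopy that way.

```bash
python3 -m inch '[[0,0,10,0,1],[0,5,18,0.01,1],[0,20,18,0.01,1],[0,30,18,0.01,1],[0,38,18,0.01,1],[0,45,18,0.01,1],[0,52,18,0.01,1],[0,59,18,0.01,1],[0,66,18,0.01,1],[0,70,18,0.01,1],[0,70,18,0.01,1]]'
python3 - <<'E'
from h import *
a=np.radians(18);d=np.array([np.cos(a),np.sin(a)]);O=np.array([570.5,155.7])
p=read_state()["ee_pos"][:2]-O;print(p@d,p@[-d[1],d[0]]);t=get_image("top");cv2.imwrite("pics/t5.png",t)
# orange grip pixels in front of canopy
h=cv2.cvtColor(t,cv2.COLOR_BGR2HSV);m=cv2.inRange(h,(5,110,60),(15,255,255));m[:205]=0;m[:,:255]=0;m[235:]=0;m[:,320:]=0
n,_,st,c=cv2.connectedComponentsWithStats(m);print(st,c)
E
```

```text
time: 21.35
ee_pos: [454.8, 119.1, 21.1]
tool_rot: [-1.837, -2.547, 0.002]
contact_force: [-3.2, -0.3, 1.8]
grip_width: 85.6
grip_force: 1.7
-121.34826993648596 0.9395644936351815
[[     0      0    640    400 255956]
 [   275    206      9      6     44]] [[319.507 199.498]
 [279.568 208.773]]
```

```bash
python3 -m inch '[[0,4,0,0,1],[0,9,0,0,1],[0,14,0,0,1],[0,18,0,0,1],[0,18,0,0,1]]'; python3 -m inch '[[0,2,0,0,1],[0,4,0,0,1],[0,4,0,0,1],[0,4,0,0,1]]'
python3 - <<'E'
from h import *
a=np.radians(18);d=np.array([np.cos(a),np.sin(a)]);O=np.array([570.5,155.7])
p=read_state()["ee_pos"][:2]-O;print(p@d,p@[-d[1],d[0]]);print(read_state()["contact_force"],read_state()["grip_force"])
E
```

```text
time: 22.02
ee_pos: [472.3, 124.7, 21.1]
tool_rot: [-1.838, -2.547, 0.001]
contact_force: [-2.4, -0.8, -0.6]
grip_width: 85.5
grip_force: 0.9
time: 22.52
ee_pos: [476.2, 126.0, 21.2]
tool_rot: [-1.838, -2.548, 0.0]
contact_force: [-3.3, 0.1, -0.4]
grip_width: 85.4
grip_force: 1.1
-98.88368618494849 0.8649744519666349
[-3.312  0.087 -0.443] 1.1207688599824905
```

```bash
for i in 1 2; do python3 -m inch '[[0,1,0,0,1],[0,2,0,0,1],[0,2,0,0,1]]' | grep -E 'pos|force'; done
```

```text
ee_pos: [477.3, 126.3, 21.2]
contact_force: [-7.2, -4.9, 1.3]
grip_force: 4.6
ee_pos: [477.4, 126.3, 21.3]
contact_force: [-21.3, -12.2, 14.6]
grip_force: 12.0
```

The push met a firm stop at the predicted home position (TCP x ≈ −97.7). Back off and verify.

```bash
python3 -m inch '[[0,-4,0,0,1],[0,-15,0,0,1],[0,-45,0,0,1],[0,-90,-20,0,1],[0,-110,-60,0,1],[30,-110,-110,0,1],[90,-110,-150,0,1],[150,-110,-150,0,1],[200,-110,-150,0,1],[200,-110,-150,0,1]]'
python3 - <<'E'
from h import *
a=np.radians(18);c,s=np.cos(a),np.sin(a);A=np.array([[c,s],[-s,c]]);O=np.array([570.5,155.7])
W=lambda x,y,z:np.r_[O+A.T@[x,y],z]
for n,z in(("top",38),("side",38)):
    i=get_image(n);cv2.imwrite(f"pics/{n}6.png",i)
    h=cv2.cvtColor(i,cv2.COLOR_BGR2HSV)
    u=proj(n,[W(x,y,38) for x in(-40,2) for y in(-11,11)]+[W(-40,y,2) for y in(-11,11)]);print(n,"pred",u.round(1).tolist())
    m=cv2.inRange(h,(3,110,40),(16,255,255));k=np.zeros_like(m);x0,y0=(u.min(0)-6).astype(int);x1,y1=(u.max(0)+9).astype(int);k[y0:y1,x0:x1]=m[y0:y1,x0:x1]
    for r in range(y0,y1):print(r,x0,''.join('#' if v else '.' for v in k[r,x0:x1]))
E
```

```text
time: 24.52
ee_pos: [311.0, 284.8, 171.5]
tool_rot: [1.83, 2.553, 0.003]
contact_force: [0.3, -0.5, -0.3]
grip_width: 85.7
grip_force: 0.0
top pred [[285.1, 210.0], [277.8, 212.1], [281.1, 196.4], [273.8, 198.5], [285.6, 211.8], [278.6, 213.9]]
190 267 ..................##.......
191 267 ...........................
192 267 ...........................
193 267 ...........................
194 267 ...........................
195 267 ...........................
196 267 ...........................
197 267 ...........................
198 267 ...........................
199 267 ...........................
200 267 ...........................
201 267 ...........................
202 267 ...........................
203 267 ............####...........
204 267 .........#######...........
205 267 .......#########...........
206 267 .......#########...........
207 267 ........#########..........
208 267 ........#########..........
209 267 .........########..........
210 267 .........########..........
211 267 .........#########.........
212 267 ..........########.........
213 267 ..........#######..
[... 881 characters left out ...]
#########.......
236 283 #....#################.......
237 283 ##..##################.......
238 283 ######################.......
239 283 ######################.......
240 283 #######.##############.......
241 283 ....###.##############.......
242 283 ........##############.......
243 283 .........############........
244 283 ............#########........
245 283 ................####.........
246 283 .............................
247 283 .............................
248 283 .............................
249 283 .............................
250 283 .............................
251 283 .............................
252 283 .............................
253 283 .............................
```

The grip's outline matches the fully-home prediction within about a pixel in both views, and the robot is clear.

```bash
python3 -c "
from workcell import *
print(finish_job())"
```

```text
the job is handed in; nothing more can be done
None
```

I put both lids on their matching boxes and slid the tray home to a firm stop, then handed the job in at about 25 s; the hand-in returned no verdict, and I last saw the lids seated just before the final push.

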